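# Set the hob dial and stir the walnuts

## Robot

A 6-joint arm with a two-finger parallel gripper is mounted at the origin on the work surface. World frame = base frame: x ahead of the robot, y to its left, z up, the work surface at z = 0. Lengths are in m, angles in rad, forces in N, time in s.
With the tool pointing down it reaches from about 0.35 to 0.775 m from the base axis. Payload 5.5 kg.
Tool frame: the origin (TCP) lies where the fingers leave the gripper's body, on its centre line; the fingertips stand env.tip_reach ahead of it and the grasp point (between the pads) lies 54 mm ahead of it (env.tip_reach is the distance from the TCP to the fingertips, in m); z points along the fingers, y is the line along which they close (so a half turn about z gives the same grasp; the last joint's range is limited). The gripper opens to 85 mm and grips with 20 to 120 N. Pads are 22 mm wide; open, the fingers measure 114 mm over their backs; the gripper's body (76 mm by 85 mm) begins 54 mm behind the grasp point. The pads swing forward as they close: fully open they stand 13 mm farther back than shut.
Start: joints at [1.093, 0.313, 0.046, 1.304, 0, 1.431], TCP at [0.191, 0.543, 0.304] pointing down, gripper open.
Joint ranges: [-2.76, 2.76], [-0.86, 1.69], [-1.03, 1.26], [-2.2, 2.34], [-1.47, 1.5], [-3.14, 3.14]. Speed limits (rad/s): [2.57, 2.57, 3.14, 3.14, 3.14, 3.14].

## Interface

Orientations are given as a unit quaternion [w, x, y, z].
In Python, from workcell import status, optics, hand_in, env gives the robot as it stands.
- The arm moves only by the shell command python3 -m handwheel 'ROWS' [FORCE]. ROWS is a JSON object whose one key "deltas" holds a list of rows, each a list of 5 numbers: the opening, from -1 (shut) to 1 (fully open), then the shift along the tool's x, y, z in units of 40 mm (1.0 is 40 mm), then the turn about the tool's z in units of 10 degrees (1.0 is 10 degrees). In form: {"deltas": [[jaw, x, y, z, roll], ...]}. A call has 1 to 20 rows; each row shifts and turns the commanded pose from where the row before left it, along the tool's axes as they then stand; what a row does not reach is not made up. A row lasts 1/8 s, in which the tool goes at most 62.5 mm and 10.7 degrees, less where a joint would pass 70% of its speed; a pose out of reach is approached as far as the arm can. A call is refused whole if a number of a shift passes 1 or a number of a turn 1, either way. A call with a gripper value outside its range is refused whole. The fingers move at their own pace and stop on an object; FORCE is the grip in N (left out, the last holds). Time passes only in rows, so rows that do not move let the fingers close. It gives the time, the measured TCP pose, the force, the opening and the grip force at its end, in the units of the state.
- status.get_state(): the state, without advancing time (a new reading comes with each control period).
- optics.read_camera(name): name is "scene" or "top" or "wrist"; returns a dict with "frame" (420x560x3 uint8, red, green, blue), "depth" (420x560 float32, m along the optical axis (not along the pixel's ray), 0 where there is no reading), "vfov" (degrees; the focal length in pixels is half the picture's height over the tangent of half this angle, whatever the lens; pixels are square), "cx", "cy" (the principal point, pixels), "origin" and "attitude" of the camera in the world. Camera axes: x right, y down, z forward; pixel columns grow to the right and rows downward; lengths in m; the calibration is good to about 2 mm. The wrist camera is an equidistant fisheye: a pixel r from the principal point sees the ray r / f radians off the axis. A picture is of the moment at which its call begins.
- hand_in(): hands the job in; it is judged then, once.
The state is a dict: "clock": time; "joint_pos": joint angles; "qvel": joint speeds; "tau": joint torques, N m; "tcp_pos": TCP position; "orientation": TCP orientation; "wrist_force": force on the tool from outside, world axes, zero at the start; "ft_torque": the same for the moment, N m; "finger_gap": finger opening in m; "grip_force": force on a finger pad.
Only numpy, scipy, OpenCV 4.12 (cv2) and the standard library are available. Lean on these libraries where they do the work, as an engineer would, in place of code of your own. Each camera call takes 0.05 s, during which the arm holds its last target. There are 200 camera calls.

## Task

Click the hob's dial exactly two stops clockwise from off, never further, and let go of it; then pick up the wooden spoon and stir the walnuts in the pan with its head down among them, anticlockwise seen from above, at least three full turns and until they all lie clearly away from where they began, none spilt. Then lay the spoon back in both notches of its rest; keep the fingers off the walnuts, do not shove or tip the pan, and do not disturb the other things on the counter.

Things in the scene. Friction and masses are not known exactly. Their poses are not given: they have to be found in the camera images.
- dial (a joint): hob dial angle, rad: 0 = off (as it starts), grows clockwise seen from above, end stop at 2.5. It clicks into soft stops every 0.5 (about 0.07 Nm to leave one); let go near a stop, it centres itself.
- dial_grip (a point): point on the dial's vertical axis at the height to grip, 7 mm below the dial's top and 92 mm above the counter. The steel dial is an upright bar 49 mm long, 14 mm wide (grip across this), 32 mm high on a 52 mm disc 8 mm thick. The bar lies along this frame's x axis and turns with the dial; a white line on its top marks the -x end.
- hob: black portable hob 370 x 290 x 55 mm, fixed; origin under its centre, z up. The dial stands on the aluminium strip at its -x end, 135 mm from the centre; the pan stands on the black glass, at about x = +45 mm.
- pan: loose shallow steel pan, about 1.4 kg, 236 mm across the rim, 40 mm high, inner floor 5 mm above its origin (centre of the underside) and about 214 mm across; wall 4 mm, slightly flared. Two loop ears at its +y and -y sides reach 149 mm from the centre, 38 mm high. Stands on the hob, underside 55 mm above the counter.
- rest: blue ceramic spoon rest, fixed: base 150 x 75 x 8 mm, origin under its centre. Two supports 12 mm thick at x = -50 and +50 mm with flaring open-topped notches, floor 35 mm above the counter, about 24 mm wide at the floor, cheek tops at 55 mm. The spoon's handle lies in both, along the rest's x axis, with clear space between them to grip.
- spoon: loose wooden spoon 200 mm long, 45 g; origin: grip point on the handle's axis, at the start over the rest's centre, 44 mm above the counter. x axis points to the head. Handle 14 wide, 18 high, from x = -80 to +85; flat round head 40 mm wide, 12 mm thick, x = +80 to +120. Too long to lie level in the pan: it must slope down steeply (45 degrees clears the rim, 60 rides less over the nuts).
- spoon_tip (a point): the far end of the spoon's head, 120 mm from the spoon's origin along its x axis
- nut1: walnut, slightly knobbly, slides easily (friction about 0.3), about 32 mm across and 12 g, origin at its middle; one of six which start clustered in the pan, around and on the -x side of its middle (the +x side is clear)
- nut2: walnut, slightly knobbly, slides easily (friction about 0.3), about 32 mm across and 12 g, origin at its middle; one of six which start clustered in the pan, around and on the -x side of its middle (the +x side is clear)
- nut3: walnut, slightly knobbly, slides easily (friction about 0.3), about 32 mm across and 12 g, origin at its middle; one of six which start clustered in the pan, around and on the -x side of its middle (the +x side is clear)
- nut4: walnut, slightly knobbly, slides easily (friction about 0.3), about 32 mm across and 12 g, origin at its middle; one of six which start clustered in the pan, around and on the -x side of its middle (the +x side is clear)
- nut5: walnut, slightly knobbly, slides easily (friction about 0.3), about 32 mm across and 12 g, origin at its middle; one of six which start clustered in the pan, around and on the -x side of its middle (the +x side is clear)
- nut6: walnut, slightly knobbly, slides easily (friction about 0.3), about 32 mm across and 12 g, origin at its middle; one of six which start clustered in the pan, around and on the -x side of its middle (the +x side is clear)
- jar: bystander: glass jar with steel lid, 90 mm across, 130 mm high, origin under its centre
- mill: bystander: dark wooden pepper mill, 56 mm across, 150 mm high, origin under its centre
- mug: bystander: red mug, 82 mm across plus handle, 92 mm high, origin under its centre
- bottle: bystander: clear bottle, 62 mm across, 190 mm high, origin under its centre
- tin: bystander: yellow tin, 74 mm across, 80 mm high, origin under its centre
- dial_base: the dial's foot on the hob, 76 mm disc 6 mm thick, carrying the dial; origin on the dial's axis at the hob's top

How it is judged:
On the way, in this order (a step that is already met when the one before it is completed fails the run):
1. the dial clicked to its second stop past off, and let go (value of joint dial between 0.87 and 1.13 rad and contact force between the fingers and dial_base below 0.1 N), for 0.3 s.
2. the spoon's tip down among the walnuts (under 32 mm above the pan's underside), passing the first side of the pan (sides taken anticlockwise from the pan's +x), first time round (x of spoon_tip in the frame of pan above 0.022 m and horizontal distance between spoon_tip and pan below 0.11 m and y of spoon_tip in the frame of pan between -0.022 and 0.022 m and z of spoon_tip in the frame of pan between -0.005 and 0.032 m), for 0.04 s.
3. the spoon's tip down among the walnuts (under 32 mm above the pan's underside), passing the second side of the pan (sides taken anticlockwise from the pan's +x), first time round (y of spoon_tip in the frame of pan above 0.022 m and horizontal distance between spoon_tip and pan below 0.11 m and x of spoon_tip in the frame of pan between -0.022 and 0.022 m and z of spoon_tip in the frame of pan between -0.005 and 0.032 m), for 0.04 s.
4. the spoon's tip down among the walnuts (under 32 mm above the pan's underside), passing the third side of the pan (sides taken anticlockwise from the pan's +x), first time round (x of spoon_tip in the frame of pan below -0.022 m and horizontal distance between spoon_tip and pan below 0.11 m and y of spoon_tip in the frame of pan between -0.022 and 0.022 m and z of spoon_tip in the frame of pan between -0.005 and 0.032 m), for 0.04 s.
5. the spoon's tip down among the walnuts (under 32 mm above the pan's underside), passing the fourth side of the pan (sides taken anticlockwise from the pan's +x), first time round (y of spoon_tip in the frame of pan below -0.022 m and horizontal distance between spoon_tip and pan below 0.11 m and x of spoon_tip in the frame of pan between -0.022 and 0.022 m and z of spoon_tip in the frame of pan between -0.005 and 0.032 m), for 0.04 s.
6. the spoon's tip down among the walnuts (under 32 mm above the pan's underside), passing the first side of the pan (sides taken anticlockwise from the pan's +x), second time round (all of step 2), for 0.04 s.
7. the spoon's tip down among the walnuts (under 32 mm above the pan's underside), passing the second side of the pan (sides taken anticlockwise from the pan's +x), second time round (all of step 3), for 0.04 s.
8. the spoon's tip down among the walnuts (under 32 mm above the pan's underside), passing the third side of the pan (sides taken anticlockwise from the pan's +x), second time round (all of step 4), for 0.04 s.
9. the spoon's tip down among the walnuts (under 32 mm above the pan's underside), passing the fourth side of the pan (sides taken anticlockwise from the pan's +x), second time round (all of step 5), for 0.04 s.
At the end, for the whole second after the job is handed in: Dial at its second stop past off (within 0.13 rad); all walnuts in the pan, five or more over 12 mm from where they began; spoon still, in both notches of its rest, grip point within 25 mm along and 12 mm across of the rest's centre, aligned within 0.15 rad (value of joint dial between 0.87 and 1.13 rad and (distance of each of nut2, nut3, nut4, nut5, nut6 from where it was at the start of the episode above 0.012 m or distance of each of nut1, nut3, nut4, nut5, nut6 from where it was at the start of the episode above 0.012 m or distance of each of nut1, nut2, nut4, nut5, nut6 from where it was at the start of the episode above 0.012 m or distance of each of nut1, nut2, nut3, nut5, nut6 from where it was at the start of the episode above 0.012 m or distance of each of nut1, nut2, nut3, nut4, nut6 from where it was at the start of the episode above 0.012 m or distance of each of nut1, nut2, nut3, nut4, nut5 from where it was at the start of the episode above 0.012 m) and horizontal distance between each of nut1, nut2, nut3, nut4, nut5, nut6 and pan below 0.11 m and z of nut1 in the frame of pan between 0 and 0.06 m and z of nut2 in the frame of pan between 0 and 0.06 m and z of nut3 in the frame of pan between 0 and 0.06 m and z of nut4 in the frame of pan between 0 and 0.06 m and z of nut5 in the frame of pan between 0 and 0.06 m and z of nut6 in the frame of pan between 0 and 0.06 m and z of spoon in the frame of rest between 0.038 and 0.051 m and x of spoon in the frame of rest between -0.025 and 0.025 m and y of spoon in the frame of rest between -0.012 and 0.012 m and angle between the x axis of spoon and the x axis of rest, either way round below 0.15 rad and linear speed of spoon below 0.02 m/s); the robot touches nothing.
It fails at once if the dial turned past its second stop, more than halfway to the third (value of joint dial above 1.25 rad).
It fails at once if the fingers press on a walnut (contact force between the fingers and nut1 above 0.5 N or contact force between the fingers and nut2 above 0.5 N or contact force between the fingers and nut3 above 0.5 N or contact force between the fingers and nut4 above 0.5 N or contact force between the fingers and nut5 above 0.5 N or contact force between the fingers and nut6 above 0.5 N).
It fails at once if the pan is shoved more than 30 mm or tipped (distance of pan from where it was at the start of the episode above 0.03 m or angle between pan's own z axis and vertical above 0.15 rad).
It fails at once if a bystander is moved more than 30 mm or toppled (distance of any of jar, mill, mug, bottle, tin from where it was at the start of the episode above 0.03 m or angle between any of jar, mill, mug, bottle, tin's own z axis and vertical above 0.3 rad).
It also fails if it takes over 72 s, if anything falls off the work surface, if the arm or the gripper's body presses on something with over 40 N, if the wrist force passes 120 N, or if a joint passes its speed limit or range.

## Working session

There is one attempt and no reset: what is moved stays moved. The work goes in short steps, Python scripts to look and compute and a shell command to move; the robot and the scene stay as the last step left them, time stands still between calls to the robot, and variables do not carry over. Pictures are saved under pics/ and viewed, at most 11 in all, crops included, and the job is handed in when it is done.

```bash
mkdir -p pics
cat > h.py <<'E'
import numpy as np, cv2
from workcell import status, optics, env
from scipy.spatial.transform import Rotation as R
def rot(q): return R.from_quat([q[1],q[2],q[3],q[0]]).as_matrix()
def cam(n):
    c=optics.read_camera(n); a=np.array(c['attitude'],float)
    c['R']=a if a.shape==(3,3) else rot(a); c['o']=np.array(c['origin']); c['f']=210/np.tan(np.radians(c['vfov'])/2); return c
def ray(c,u,v): return c['R']@np.array([(u-c['cx'])/c['f'],(v-c['cy'])/c['f'],1])
def onz(c,u,v,z):
    d=ray(c,u,v); return c['o']+d*(z-c['o'][2])/d[2]
def cloud(c):
    v,u=np.mgrid[:420,:560]; d=c['depth']
    p=np.stack([(u-c['cx'])/c['f']*d,(v-c['cy'])/c['f']*d,d],-1)@c['R'].T+c['o']; p[d==0]=np.nan; return p
E
python3 - <<'E'
from h import *
for n in('top','scene'):
    c=cam(n); cv2.imwrite(f'pics/{n}0.png',c['frame'][:,:,::-1]); print(n,c['o'],c['R'].round(3).tolist(),c['vfov'],c['cx'],c['cy'])
print(status.get_state(),env.tip_reach)
E
```

```text
top [0.44402907 0.02172773 1.29049612] [[-0.001, -0.996, 0.085], [-1.0, -0.001, -0.023], [0.023, -0.085, -0.996]] 55.63389511671805 278.8577205699479 208.99596309813595
scene [1.01970915 0.73138563 1.20907053] [[-0.841, 0.427, -0.332], [0.541, 0.662, -0.519], [-0.002, -0.616, -0.788]] 46.88250811913995 280.6580888844891 211.99248540634383
{'clock': 0.1, 'joint_pos': array([ 1.09341893e+00,  3.13953374e-01,  4.51419868e-02,  1.30361247e+00,
       -2.32506283e-06,  1.43119829e+00]), 'qvel': array([-0.00016017, -0.00166389,  0.00312787,  0.00058735,  0.00053396,
       -0.00090705]), 'tau': array([ 3.28804708e-03, -4.81723845e+01,  2.99245101e+01,  1.27353371e-02,
       -7.84186864e-05, -4.86246137e-06]), 'tcp_pos': array([0.19041118, 0.54221896, 0.30310218]), 'orientation': array([-2.45966408e-04,  1.68087873e-01,  9.85771680e-01, -7.75704111e-04]), 'wrist_force': array([ 0.40061149, -0.08515515, -0.08436865]), 'ft_torque': array([ 0.02111427,  0.00241934, -0.01184809]), 'grip_force': 0.0, 'finger_gap': 0.08574107407656532} 0.0726
```

View pics/top0.png

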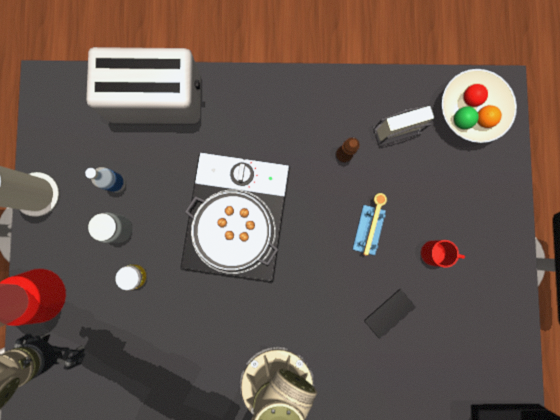

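View pics/scene0.png

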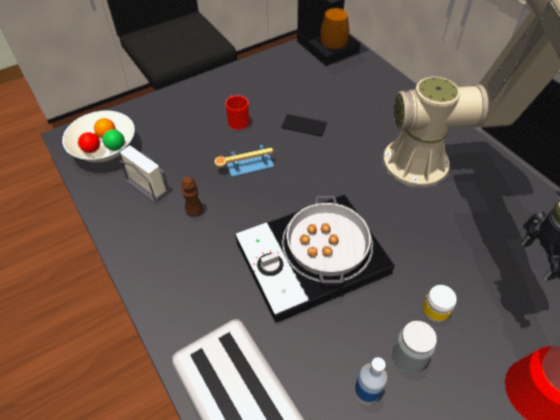

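Top view: dial ≈(242,173), pan centre ≈(233,231), and nuts around (237,223). The rest and spoon are at ≈(371,228), with the spoon head at (380,200), away from the robot. The mill is at (348,150) and the mug at (440,254).

Run:
```python
from h import *
for n in('top','scene'):
    c=cam(n); P=cloud(c); I=cv2.cvtColor(c['frame'],cv2.COLOR_RGB2HSV).astype(int); H,S,V=I[...,0],I[...,1],I[...,2]; X,Y,Z=P[...,0],P[...,1],P[...,2]
    print(n)
    # rest area (blue) and spoon (yellow wood)
    reg=(Y<-.12)&(Y>-.45)&(X>.3)&(X<.8)
    blue=reg&(H>95)&(H<115)&(S>90)&(V>60)
    sp=reg&(H>8)&(H<32)&(S>60)&(V>120)&(Z>.03)&(Z<.075)
    for k,m in(('rest',blue),('spoon',sp)):
        q=P[m][:,:3]; 
        r=cv2.minAreaRect((q[:,:2]*1000).astype(np.float32)); print(k,len(q),r,'z',np.percentile(q[:,2],[5,50,95]).round(4))
    # pan rim
    reg=(Y<.3)&(Y>-.05)&(X>.3)&(X<.75)
    m=reg&(Z>.088)&(Z<.105); q=P[m]; e=cv2.fitEllipse  # rim pts
    A=q[q[:,0]<.56] if 0 else q
    # robust circle fit r=.118
    from scipy.optimize import least_squares
    g=A[np.hypot(A[:,0]-.45,A[:,1]-.155)<.16]
    s=least_squares(lambda t:np.hypot(g[:,0]-t[0],g[:,1]-t[1])-.116,[.43,.155],loss='soft_l1',f_scale=.003); print('pan',s.x,len(g),np.abs(s.fun).mean())
    nut=reg&(H>3)&(H<20)&(S>110)&(V>80)&(Z>.06)
    nl,L,st,ce=cv2.connectedComponentsWithStats(nut.astype(np.uint8))
    for i in range(1,nl):
        if st[i,4]>15: print('nut',onz(c,*ce[i],.076)[:2].round(4),st[i,4],np.nanmax(Z[L==i]).round(4))
    d=reg&(Z>.09)&(Z<.11)&(X>.57); q=P[d]
    if len(q): print('dial',len(q),q.mean(0),cv2.minAreaRect((q[:,:2]*1000).astype(np.float32)))
    # hob strip
    w=reg&(V>150)&(S<40)&(Z>.045)&(Z<.066); q=P[w&(X>.53)]; print('strip',len(q),cv2.minAreaRect((q[:,:2]*1000).astype(np.float32)),np.median(q[:,2]))
    cr=c['frame'][140:300,160:420] if n=='top' else c['frame'][130:320,190:410]
    cv2.imwrite(f'pics/{n}1.png',cv2.resize(cr,None,fx=3,fy=3,interpolation=2)[:,:,::-1])
```

```text
top
rest 760 ((487.5331726074219, -300.55987548828125), (78.38575744628906, 150.30421447753906), 75.363525390625) z [0.0029 0.0084 0.0497]
spoon 346 ((504.70233154296875, -308.13848876953125), (36.67721939086914, 199.90966796875), 78.05821228027344) z [0.047  0.052  0.0566]
pan [0.48338398 0.13892995] 705 0.016862256302550067
nut [0.5439 0.1469] 55 0.0939
nut [0.5371 0.1012] 56 0.0937
nut [0.5078 0.1682] 59 0.0985
nut [0.4999 0.083 ] 54 0.0929
nut [0.4695 0.1461] 54 0.0934
nut [0.4643 0.1016] 55 0.0928
dial 197 [0.61548154 0.14217819 0.09554573] ((628.1847534179688, 159.8794708251953), (115.9330062866211, 193.00912475585938), 0.20670045912265778)
strip 3227 ((611.5855712890625, 116.4315185546875), (282.429931640625, 198.4705352783203), 82.26983642578125) 0.05612663304080834
scene
rest 601 ((487.78851318359375, -303.7416687011719), (104.59341430664062, 156.0809326171875), 83.23902893066406) z [0.0016 0.0091 0.0444]
spoon 367 ((506.9884948730469, -297.84124755859375), (41.74393844604492, 197.80348205566406), 70.1559829711914) z [0.0406 0.0509 0.0562]
pan [0.48251969 0.13920347] 812 0.016238729487089102
nut [0.465  0.1025] 60 0.0943
nut [0.4995 0.0838] 57 0.0941
nut [0.5387 0.1025] 63 0.0931
nut [0.4694 0.147 ] 65 0.0946
nut [0.5439 0.1488] 70 0.0926
nut [0.5083 0.1695] 67 0.0939
dial 227 [0.6197547  0.14304638 0.09587979] ((627.4447631835938, 160.0538787841797), (114.06333923339844, 195.56871032714844), 0.24048864841461182)
strip 3155 ((614.7139282226562, 116.53916931152344), (284.446044921875, 190.50540161132812), 82.59026336669922) 0.05619516627807952
```

View pics/top1.png

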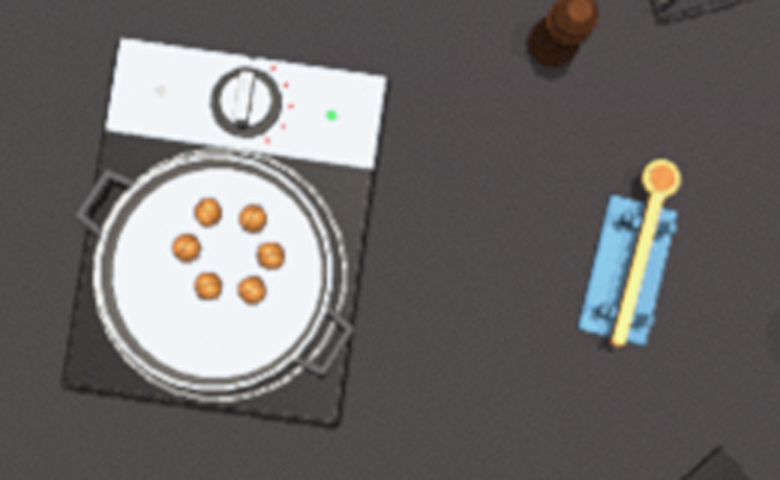

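The crop shows the dial bar centred at crop (246,101) and the pan circle centre at (220,275). The pan's ears run upper-left to lower-right, so its +x points towards the robot and left. The spoon runs from (620,343) to its head at (662,180). I'll work out the positions and go to the dial.

```bash
cat >> h.py <<'E'
def need(x,y,zg,ang=None):
    "roll then shift units to bring grasp point to x,y,zg with tool x at ang deg"
    s=status.get_state(); M=rot(s['orientation']); a=np.degrees(np.arctan2(M[1,0],M[0,0]))
    r=0 if ang is None else (a-ang+180)%360-180
    M2=M@R.from_euler('z',r,degrees=True).as_matrix()
    d=M2.T@(np.array([x,y,zg+.054])-s['tcp_pos'])
    print('t',round(s['clock'],2),'ang',a.round(2),'grasp',(s['tcp_pos']-[0,0,.054]).round(4),'gap',round(s['finger_gap'],4),'F',np.round(s['wrist_force'],1),'roll',round(r/10,2),'shift',(d/.04).round(2))
E
python3 - <<'E'
from h import *
c=cam('top')
px=lambda u,v:(160+(u-1)/3,140+(v-1)/3)
for n,u,v,z in(('dial a',248.5,75,.099),('dial b',242,127,.099),('dial base',246.5,102,.065),('pan',220.5,275,.095),('ear+',108,200,.093),('ear-',326,345,.093),('hobTL',122,40,.055),('hobTR',386,76,.055),('hobBR',340,428,.055),('hobBL',64,388,.055),('sp tail',619,345,.05),('sp head',663,158,.05)):
    print(n,onz(c,*px(u,v),z)[:2].round(4))
need(.62,.12,.15,172.7)
E
```

```text
dial a [0.6804 0.1044]
dial b [0.6274 0.1105]
dial base [0.6588 0.1086]
pan [0.4789 0.1311]
ear+ [0.5541 0.2445]
ear- [0.4093 0.0258]
hobTL [0.7257 0.2399]
hobTR [ 0.6886 -0.0366]
hobBR [0.3238 0.0115]
hobBL [0.365 0.293]
sp tail [ 0.4077 -0.2781]
sp head [ 0.6033 -0.3285]
t 0.25 ang 160.65 grasp [0.1905 0.5424 0.2495] gap 0.0855 F [ 0.6  0.6 -0.5] roll -1.21 shift [-11.99  -9.11   2.49]
```

```bash
python3 -m handwheel '{"deltas": [[1,0,0,0,-0.6],[1,0,0,0,-0.6],[1,-1,-0.71,0,0],[1,-1,-0.71,0,0],[1,-1,-0.71,0,0],[1,-1,-0.71,0,0],[1,-1,-0.71,0,0],[1,-1,-0.71,0,0],[1,-1,-0.71,0,0],[1,-1,-0.71,0,0],[1,-1,-0.71,0,0],[1,-1,-0.71,0,0],[1,-1,-0.71,0,0],[1,-1,-0.71,0,0],[1,-1,-0.73,1,0],[1,0,0,1,0]]}' 20
python3 - <<'E'
from h import *
need(.657,.1085,.092,172.5)
c=cam('wrist'); cv2.imwrite('pics/w1.png',c['frame'][:,:,::-1]); print(c['o'],c['R'].round(3).tolist(),c['f'],c['cx'],c['cy'])
E
```

```text
clock: 2.25
tcp_pos: [0.6611, 0.1065, 0.2232]
orientation: [0.001, 0.066, 0.998, -0.0]
wrist_force: [-0.2, 0.8, 0.2]
finger_gap: 0.0853
grip_force: 0.0
t 2.25 ang 172.4 grasp [0.6611 0.1065 0.1692] gap 0.0853 F [-0.2  0.8  0.2] roll -0.01 shift [0.11 0.04 1.93]
[0.57978938 0.11871211 0.29298244] [[0.133, 0.94, 0.314], [0.991, -0.126, -0.042], [-0.0, 0.317, -0.949]] 325.19226210127806 276.0996990730409 213.08063612900068
```

View pics/w1.png

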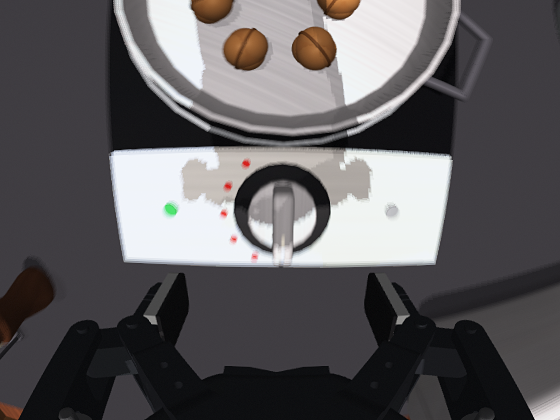

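The wrist view shows the dial bar from (282,183) to (284,264), lying along the tool's x, and the ring centre at ≈(282,209). I'll cast rays from these to refine the dial axis.

```bash
cat >> h.py <<'E'
def fonz(c,u,v,z):
    dx,dy=u-c['cx'],v-c['cy']; r=np.hypot(dx,dy); t=r/c['f']; k=np.sin(t)/max(r,1e-9)
    d=c['R']@np.array([dx*k,dy*k,np.cos(t)]); return c['o']+d*(z-c['o'][2])/d[2]
E
python3 - <<'E'
from h import *
c=cam('wrist')
for u,v,z in((282,183,.099),(284,264,.099),(282,209,.061),(330,209,.061),(235,209,.061),(282,165,.061),(282,253,.061)): print(u,v,fonz(c,u,v,z)[:2].round(4))
E
```

```text
282 183 [0.6183 0.1174]
284 264 [0.6713 0.1119]
282 209 [0.6459 0.1144]
330 209 [0.6506 0.1494]
235 209 [0.6414 0.0804]
282 165 [0.6139 0.1186]
282 253 [0.6808 0.11  ]
```

```bash
cat >> h.py <<'E'
def fcloud(c):
    v,u=np.mgrid[:420,:560]; dx,dy=u-c['cx'],v-c['cy']; r=np.hypot(dx,dy)+1e-9; t=np.tan(np.minimum(r/c['f'],1.4))/r
    d=c['depth']; p=np.stack([dx*t*d,dy*t*d,d],-1)@c['R'].T+c['o']; p[d==0]=np.nan; return p
E
python3 - <<'E'
from h import *
for n in('wrist','scene'):
    c=cam(n); P=fcloud(c) if n=='wrist' else cloud(c); X,Y,Z=P[...,0],P[...,1],P[...,2]
    m=(np.hypot(X-.652,Y-.112)<.035)&(Z>.09)&(Z<.104); q=P[m]; print(n,m.sum(),q.mean(0).round(4) if len(q) else '',cv2.minAreaRect((q[:,:2]*1000).astype(np.float32)) if len(q)>2 else '')
    if n=='wrist':
        v,u=np.where(m); print(u.min(),u.max(),v.min(),v.max())
        for uv in((282,140),(282,120),(200,280),(200,230),(400,230)): print(uv,P[uv[1],uv[0]].round(4))
        m=(np.abs(Z-.055)<.006)&(X>.5)&(c['frame'].min(-1)>150); q=P[m]; print('strip',cv2.minAreaRect((q[:,:2]*1000).astype(np.float32)))
E
```

```text
wrist 1519 [0.6558 0.1127 0.0983] ((658.033935546875, 112.48915100097656), (13.894720077514648, 48.60249710083008), 81.11930847167969)
270 292 206 278
(282, 140) [0.5926 0.1215 0.0916]
(282, 120) [0.5813 0.1235 0.0604]
(200, 280) [ 0.7299  0.0197 -0.0013]
(200, 230) [0.656  0.0491 0.0548]
(400, 230) [0.6774 0.2082 0.0544]
strip ((595.8826904296875, 121.08676147460938), (285.9997253417969, 223.59349060058594), 82.01716613769531)
scene 79 [0.667  0.1112 0.0971] ((662.5531616210938, 111.02384185791016), (17.99419593811035, 44.71535110473633), 79.33091735839844)
```

Wrist depth gives the bar top as a 13.9 x 48.6 mm rectangle at (0.658, 0.1125), which matches the model. I'll descend and grip.

```bash
python3 -m handwheel '{"deltas": [[1,0.09,0.13,0.6,0.1],[1,0,0,0.7,0],[0.2,0,0,0.63,0],[-1,0,0,0,0],[-1,0,0,0,0],[-1,0,0,0,0],[-1,0,0,0,0]]}' 40; python3 -c "
from h import *
need(.658,.112,.092,171.5)"
```

```text
clock: 3.32
tcp_pos: [0.6561, 0.112, 0.1506]
orientation: [0.002, 0.074, 0.997, -0.003]
wrist_force: [-3.3, -11.7, 7.6]
finger_gap: 0.0131
grip_force: 42.9
t 3.33 ang 171.5 grasp [0.6561 0.112  0.0966] gap 0.0131 F [ -3.3 -11.7   7.6] roll -0.0 shift [-0.05  0.01  0.11]
```

```bash
python3 -m handwheel '{"deltas": [[-1,0,0,0,0.8],[-1,0,0,0,0.8],[-1,0,0,0,0.8],[-1,0,0,0,0.8],[-1,0,0,0,0.8],[-1,0,0,0,0.8],[-1,0,0,0,0.8],[-1,0,0,0,0.15],[-1,0,0,0,0]]}'
python3 - <<'E'
from h import *
need(.658,.112,.092,171.5-57.3); print(status.get_state()['ft_torque'])
E
```

```text
clock: 4.45
tcp_pos: [0.6577, 0.1141, 0.1506]
orientation: [0.003, 0.543, 0.84, 0.001]
wrist_force: [2.3, -5.4, 5.1]
finger_gap: 0.0131
grip_force: 42.7
t 4.45 ang 114.19 grasp [0.6577 0.1141 0.0966] gap 0.0131 F [ 2.3 -5.4  5.1] roll -0.0 shift [-0.05 -0.02  0.11]
[-1.17579447 -0.40757291 -0.0318503 ]
```

Turned 57.3°. I'll open, rise straight up, and check the bar's angle.

```bash
python3 -m handwheel '{"deltas": [[1,0,0,0,0],[1,0,0,0,0],[1,0,0,0,0],[1,0,0,-0.6,0],[1,0,0,-1,0],[1,0,0,-1,0]]}'
python3 - <<'E'
from h import *
c=cam('wrist'); P=fcloud(c); X,Y,Z=P[...,0],P[...,1],P[...,2]
m=(np.hypot(X-.658,Y-.112)<.035)&(Z>.09)&(Z<.104); q=P[m]; print(m.sum(),cv2.minAreaRect((q[:,:2]*1000).astype(np.float32)))
c=cam('top');P=cloud(c);X,Y,Z=P[...,0],P[...,1],P[...,2]
E
```

```text
clock: 5.2
tcp_pos: [0.6549, 0.1155, 0.2519]
orientation: [-0.001, 0.543, 0.84, -0.0]
wrist_force: [0.7, -0.5, -0.5]
finger_gap: 0.0853
grip_force: 0.0
1167 ((658.7103881835938, 112.96984100341797), (13.71448040008545, 47.98973846435547), 23.93518829345703)
```

```bash
python3 -m handwheel '{"deltas": [[1,0,0,0,-0.9],[1,0,0,0,-0.9],[1,0,0,0,-0.9],[1,0,0,0,-0.9],[1,0,0,0,-0.9],[1,0,0,0,-0.63],[1,0.12,-0.93,0,0],[1,0.12,-0.93,0,0],[1,0.12,-0.93,0,0],[1,0.12,-0.93,0,0],[1,0.12,-0.93,0,0],[1,0.12,-0.93,0,0],[1,0.12,-0.93,0,0],[1,0.12,-0.93,0,0],[1,0.12,-0.93,0,0],[1,0.12,-0.93,0,0],[1,0.12,-0.93,0.5,0],[1,0.12,-0.92,0.5,0],[1,0,0,0,0]]}'
python3 - <<'E'
from h import *
need(.486,-.3015,.044,165.5)
c=cam('wrist'); P=fcloud(c); X,Y,Z=P[...,0],P[...,1],P[...,2]
I=cv2.cvtColor(c['frame'],cv2.COLOR_RGB2HSV).astype(int);H,S,V=I[...,0],I[...,1],I[...,2]
reg=(np.hypot(X-.5,Y+.3)<.15)
sp=reg&(H>8)&(H<32)&(S>60)&(V>100)&(Z>.035)&(Z<.065); bl=reg&(H>95)&(H<115)&(S>90)&(Z<.06)
ba=bl&(Z>.004)&(Z<.012)
for m in(sp,bl,ba):
    q=P[m];print(m.sum(),cv2.minAreaRect((q[:,:2]*1000).astype(np.float32)),np.median(q[:,2]))
q=P[sp]; l=cv2.fitLine((q[:,:2]).astype(np.float32),cv2.DIST_HUBER,0,.01,.01).ravel(); print(l,np.degrees(np.arctan2(l[1],l[0])))
cv2.imwrite('pics/w2.png',c['frame'][:,:,::-1])
E
```

```text
clock: 7.68
tcp_pos: [0.4857, -0.303, 0.2088]
orientation: [-0.002, 0.128, 0.992, 0.001]
wrist_force: [-0.4, -0.3, -0.4]
finger_gap: 0.0856
grip_force: 0.0
t 7.67 ang 165.26 grasp [ 0.4857 -0.303   0.1548] gap 0.0856 F [-0.4 -0.3 -0.4] roll -0.02 shift [-0.01  0.03  2.77]
982 ((500.2432861328125, -301.777587890625), (39.164825439453125, 194.9442596435547), 74.64139556884766) 0.050638968209758814
3879 ((491.512451171875, -297.76995849609375), (76.0276107788086, 160.39956665039062), 75.31958770751953) 0.00859958060275784
2157 ((483.1763916015625, -296.2110290527344), (74.81847381591797, 143.48150634765625), 75.31958770751953) 0.0077817037173283365
[ 0.96961546 -0.24463415  0.51613826 -0.30553082] -14.160213
```

View pics/w2.png

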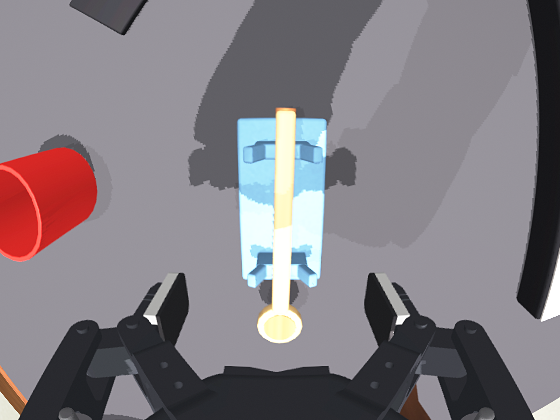

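The spoon lies centred between the open fingers, with its head at (280,325). I'll grip it with 20 N and lift.

```bash
python3 -m handwheel '{"deltas": [[1,0,0.1,0.7,-0.02],[1,0,0,0.7,0],[1,0,0,0.7,0],[0.3,0,0,0.67,0],[-1,0,0,0,0],[-1,0,0,0,0],[-1,0,0,0,0],[-1,0,0,0,0],[-1,0,0,-1,0],[-1,0,0,-1,0],[-1,0,0,-1,0]]}' 20
python3 - <<'E'
from h import *
need(.486,-.3015,.044,165.5)
E
```

```text
clock: 9.1
tcp_pos: [0.4884, -0.2981, 0.2222]
orientation: [0.0, 0.125, 0.992, -0.0]
wrist_force: [0.3, 0.0, -1.0]
finger_gap: 0.0138
grip_force: 20.0
t 9.1 ang 165.63 grasp [ 0.4884 -0.2981  0.1682] gap 0.0138 F [ 0.3  0.  -1. ] roll 0.01 shift [ 0.04 -0.1   3.1 ]
```

```bash
python3 -m handwheel '{"deltas": [[-1,0,0,0,0.93],[-1,0,0,0,0.93],[-1,0,0,0,0.93],[-1,0,0,0,0.93],[-1,0,0,0,0.92],[-1,0,0,0,0.92],[-1,0,0,0,0.92],[-1,0,0,0,0.92],[-1,0,0,0,0.92],[-1,1,0.22,0,0],[-1,1,0.22,0,0],[-1,1,0.22,0,0],[-1,1,0.22,0,0],[-1,1,0.23,0,0],[-1,0.93,0.23,0.2,0],[-1,0,0,1,0],[-1,0,0,0.7,0],[-1,0,0,0,0]]}'
python3 - <<'E'
from h import *
need(.573,-.07,.048,82.4)
c=cam('wrist'); P=fcloud(c); X,Y,Z=P[...,0],P[...,1],P[...,2]
I=cv2.cvtColor(c['frame'],cv2.COLOR_RGB2HSV).astype(int);H,S,V=I[...,0],I[...,1],I[...,2]
sp=(H>8)&(H<32)&(S>60)&(V>100)&(np.hypot(X-.573,Y+.07)<.15)&(Z>.02)&(X>.5); q=P[sp]; n=np.array([.132,.991]); s=(q[:,:2]-[.573,-.07])@n
for a in range(-120,100,20):
    k=(s>a/1e3)&(s<=(a+20)/1e3)
    if k.sum()>3: print(a,k.sum(),np.median(q[k],0).round(4))
m=(Z>.045)&(Z<.062)&(abs(X-.58)<.01); print('edge y',np.nanmin(Y[m]) if m.any() else None)
cv2.imwrite('pics/w3.png',c['frame'][:,:,::-1])
E
```

```text
clock: 11.35
tcp_pos: [0.5711, -0.0694, 0.1426]
orientation: [-0.002, 0.752, 0.659, -0.001]
wrist_force: [0.9, -0.0, 0.3]
finger_gap: 0.0134
grip_force: 20.0
t 11.35 ang 82.46 grasp [ 0.5711 -0.0694  0.0886] gap 0.0134 F [ 0.9 -0.   0.3] roll 0.01 shift [-0.01  0.05  1.02]
-60 56 [ 0.5642 -0.1102  0.0929]
-40 784 [ 0.5657 -0.0987  0.093 ]
-20 971 [ 0.5683 -0.079   0.0931]
0 1202 [ 0.5711 -0.0591  0.0932]
20 1474 [ 0.574  -0.0394  0.0933]
40 1781 [ 0.5768 -0.0198  0.0933]
60 1945 [ 5.795e-01 -1.000e-04  9.330e-02]
80 688 [0.5814 0.013  0.0927]
edge y -0.023711997098792053
```

View pics/w3.png

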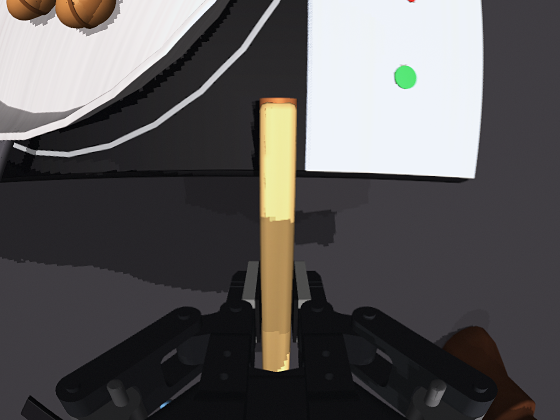

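The tail overlaps the hob edge (edge at row ~178, tail end at row ~100) and the spoon is level. I'll press down so the tail tips up.

```bash
cat >> h.py <<'E'
def slope():
    "spoon handle top profile along tool x relative to grasp, from wrist depth"
    s=status.get_state(); M=rot(s['orientation']); g=s['tcp_pos']-[0,0,.054]
    c=cam('wrist'); P=fcloud(c)
    I=cv2.cvtColor(c['frame'],cv2.COLOR_RGB2HSV).astype(int);H,S,V=I[...,0],I[...,1],I[...,2]
    D=(P-g)@M; sp=(H>8)&(H<32)&(S>60)&(V>60)&(abs(D[...,1])<.006)&(abs(D[...,0])<.1)&(abs(D[...,2])<.12)
    q=D[sp]; q=q[(q[:,0]<.085)]
    if len(q)<20: print('few',len(q)); return
    l=cv2.fitLine(q[:,[0,2]].astype(np.float32),cv2.DIST_HUBER,0,.01,.01).ravel(); a=np.degrees(np.arctan2(-l[1],l[0]))
    if a<-90:a+=180
    if a>90:a-=180
    print('slope deg (tail up +)',a.round(1),len(q),'x range',np.percentile(q[:,0],[1,99]).round(3),'line pt x,up',l[2].round(4),(-l[3]).round(4)); return c
E
python3 -m handwheel '{"deltas": [[-1,0,0,0.3,0],[-1,0,0,0.2,0],[-1,0,0,0.12,0],[-1,0,0,0.1,0],[-1,0,0,0.1,0],[-1,0,0,0.08,0],[-1,0,0,0,0]]}'; python3 -c "
from h import *
need(.573,-.07,.048,82.4); slope()"
```

```text
clock: 12.28
tcp_pos: [0.5732, -0.0703, 0.1086]
orientation: [0.0, 0.752, 0.659, 0.0]
wrist_force: [-0.6, -4.3, 3.1]
finger_gap: 0.0133
grip_force: 21.0
t 12.28 ang 82.42 grasp [ 0.5732 -0.0703  0.0546] gap 0.0133 F [-0.6 -4.3  3.1] roll 0.0 shift [ 0.01 -0.01  0.16]
slope deg (tail up +) 13.9 8362 x range [-0.051  0.084] line pt x,up 0.0183 0.01
```

Tilt is started (13.9°). I'll press 4 mm more, lift clear, and turn round to face the hob's side.

```bash
python3 -m handwheel '{"deltas": [[-1,0,0,0.1,0],[-1,0,0,0,0],[-1,0,0,-1,0],[-1,0,0,-1,0],[-1,0,0,-1,0],[-1,0,0,-1,0],[-1,0,0,0,-1],[-1,0,0,0,-1],[-1,0,0,0,-1],[-1,0,0,0,-1],[-1,0,0,0,-1],[-1,0,0,0,-1],[-1,0,0,0,-1],[-1,0,0,0,-1],[-1,0,0,0,-1]]}'; python3 -m handwheel '{"deltas": [[-1,0,0,0,-1],[-1,0,0,0,-1],[-1,0,0,0,-1],[-1,0,0,0,-1],[-1,0,0,0,-1],[-1,0,0,0,-1],[-1,0,0,0,-1],[-1,0,0,0,-1],[-1,0,0,0,-1],[-1,0,0,0,0]]}'; python3 -c "
from h import *
need(.560,-.170,.063,262.4); slope()"
```

```text
clock: 14.2
tcp_pos: [0.5722, -0.0689, 0.2634]
orientation: [-0.001, 0.063, 0.998, 0.001]
wrist_force: [-0.6, -0.5, -2.0]
finger_gap: 0.0136
grip_force: 20.9
clock: 15.45
tcp_pos: [0.5723, -0.0692, 0.2636]
orientation: [-0.0, -0.659, 0.753, 0.001]
wrist_force: [-0.1, 1.4, -0.2]
finger_gap: 0.0137
grip_force: 20.9
t 15.45 ang -97.62 grasp [ 0.5723 -0.0692  0.2096] gap 0.0137 F [-0.1  1.4 -0.2] roll -0.0 shift [ 2.54 -0.04  3.66]
slope deg (tail up +) 17.8 8331 x range [-0.059  0.08 ] line pt x,up 0.0231 0.014
```

```bash
python3 -m handwheel '{"deltas": [[-1,0.85,0,0,0],[-1,0.85,0,0,0],[-1,0.84,-0.04,0,0],[-1,0,0,1,0],[-1,0,0,1,0],[-1,0,0,1,0],[-1,0,0,0.62,0],[-1,-0.5,0,0,0],[-1,-0.2,0,0,0],[-1,-0.2,0,0,0],[-1,-0.1,0,0,0],[-1,0,0,0,0]]}'; python3 -c "
from h import *
need(.560,-.170,.063,262.4); slope()"
```

```text
clock: 17.0
tcp_pos: [0.5672, -0.1343, 0.1222]
orientation: [-0.002, -0.658, 0.753, -0.004]
wrist_force: [-4.1, -12.8, 2.9]
finger_gap: 0.0138
grip_force: 21.4
t 17.0 ang -97.66 grasp [ 0.5672 -0.1343  0.0682] gap 0.0138 F [ -4.1 -12.8   2.9] roll -0.01 shift [0.91 0.06 0.14]
slope deg (tail up +) 17.0 4089 x range [-0.038  0.082] line pt x,up 0.0236 0.0137
```

Horizontal pushing locks by friction. I'll raise along an arc about the tip instead.

```bash
python3 -m handwheel '{"deltas": [[-1,-0.05,0,-0.12,0],[-1,-0.06,0,-0.12,0],[-1,-0.06,0,-0.12,0],[-1,-0.07,0,-0.11,0],[-1,-0.08,0,-0.1,0],[-1,-0.08,0,-0.1,0],[-1,-0.08,0,-0.1,0],[-1,0,0,0,0]]}'; python3 -c "
from h import *
need(.560,-.170,.063,262.4); slope()"
```

```text
clock: 18.05
tcp_pos: [0.5698, -0.1144, 0.1532]
orientation: [-0.001, -0.658, 0.753, -0.003]
wrist_force: [-2.5, -6.5, 1.5]
finger_gap: 0.0136
grip_force: 21.1
t 18.05 ang -97.65 grasp [ 0.5698 -0.1144  0.0992] gap 0.0136 F [-2.5 -6.5  1.5] roll -0.0 shift [1.4  0.06 0.91]
slope deg (tail up +) 32.3 4489 x range [-0.083  0.077] line pt x,up 0.0635 0.0464
```

```bash
python3 -m handwheel '{"deltas": [[-1,-0.1,0,-0.13,0],[-1,-0.1,0,-0.13,0],[-1,-0.11,0,-0.12,0],[-1,-0.12,0,-0.12,0],[-1,-0.12,0,-0.1,0],[-1,-0.12,0,-0.1,0],[-1,-0.12,0,-0.09,0],[-1,-0.13,0,-0.08,0],[-1,-0.13,0,-0.07,0],[-1,-0.05,0,-0.03,0],[-1,0,0,0,0]]}'; python3 -c "
from h import *
need(.560,-.170,.063,262.4); slope()"
```

```text
clock: 19.48
tcp_pos: [0.5743, -0.0681, 0.1892]
orientation: [-0.0, -0.659, 0.752, 0.001]
wrist_force: [-0.9, -1.4, -0.4]
finger_gap: 0.0139
grip_force: 22.8
t 19.48 ang -97.53 grasp [ 0.5743 -0.0681  0.1352] gap 0.0139 F [-0.9 -1.4 -0.4] roll 0.01 shift [2.57 0.01 1.8 ]
slope deg (tail up +) 72.8 5332 x range [0.006 0.049] line pt x,up 0.0409 0.0719
```

```bash
python3 -m handwheel '{"deltas": [[-1,0.2,0,-0.5,0],[-1,0,0,-1,0],[-1,0,0,-1,0],[-1,0,0,0,0]]}' 60
python3 - <<'E'
from h import *
need(.48,.132,.2,262.4)
s=status.get_state(); M=rot(s['orientation']); g=s['tcp_pos']-[0,0,.054]
for n in('wrist','scene','top'):
    c=cam(n); P=fcloud(c) if n=='wrist' else cloud(c); D=(P-g)@M
    I=cv2.cvtColor(c['frame'],cv2.COLOR_RGB2HSV).astype(int);H,S,V=I[...,0],I[...,1],I[...,2]
    m=(H>8)&(H<32)&(S>60)&(V>60)&(abs(D[...,1])<.025)&(abs(D[...,0])<.13)&(abs(D[...,2])<.13); q=D[m]
    print(n,m.sum())
    for a in range(-80,120,20):
        k=(q[:,2]>a/1e3)&(q[:,2]<=(a+20)/1e3)
        if k.sum()>2: print(' down',a,k.sum(),'med x',np.median(q[k,0]).round(4),'ptp',np.percentile(q[k,0],[5,95]).round(3),'y',np.median(q[k,1]).round(4))
    if n=='wrist': cv2.imwrite('pics/w4.png',c['frame'][:,:,::-1])
    if n=='scene':
        v,u=np.where(m); 
        cr=c['frame'][max(v.min()-60,0):v.max()+60,max(u.min()-60,0):u.max()+60]; cv2.imwrite('pics/s2.png',cv2.resize(cr,None,fx=3,fy=3)[:500,:700,::-1])
E
```

```text
clock: 20.02
tcp_pos: [0.5752, -0.0766, 0.2931]
orientation: [0.003, -0.659, 0.752, -0.002]
wrist_force: [0.4, 0.0, -0.4]
finger_gap: 0.0131
grip_force: 60.5
t 20.02 ang -97.55 grasp [ 0.5752 -0.0766  0.2391] gap 0.0131 F [ 0.4  0.  -0.4] roll 0.01 shift [-4.85  3.06  0.96]
wrist 7342
 down -80 5425 med x 0.0448 ptp [0.037 0.049] y 0.0007
 down -60 342 med x 0.0391 ptp [0.009 0.043] y 0.0006
 down -40 176 med x 0.0302 ptp [0.01  0.034] y 0.0006
 down -20 94 med x 0.0223 ptp [0.006 0.026] y 0.0002
 down 0 64 med x 0.0116 ptp [0.009 0.016] y 0.001
 down 20 40 med x 0.0034 ptp [0.    0.007] y 0.0008
 down 40 19 med x -0.0059 ptp [-0.009 -0.004] y 0.0018
 down 60 30 med x -0.021 ptp [-0.023 -0.014] y 0.0003
 down 80 15 med x -0.0281 ptp [-0.029 -0.023] y 0.0147
scene 304
 down -60 4 med x -0.0157 ptp [-0.016 -0.016] y -0.0093
 down -40 7 med x 0.0077 ptp [-0.011  0.013] y 0.0027
 down -20 31 med x 0.003 ptp [-0.01   0.009] y 0.0033
 down 0 32 med x -0.0053 ptp [-0.011 -0.   ] y 0.0011
 down 20 39 med x -0.0126 ptp [-0.018 -0.001] y -0.002
 down 40 46 med x -0.0212 ptp [-0.028 -0.008] y -0.001
 down 60 58 med x -0.0294 ptp [-0.035 -0.022] y -0.0022
 down 80 83 med x -0.0365 ptp [-0.043 -0.031] y -0.0004
 down 100 4 med x -0.0393 ptp [-0.041 -0.038] y -0.001
top 35
 down 80 34 med x -0.0385 ptp [-0.042 -0.034] y -0.0012
```

View pics/s2.png

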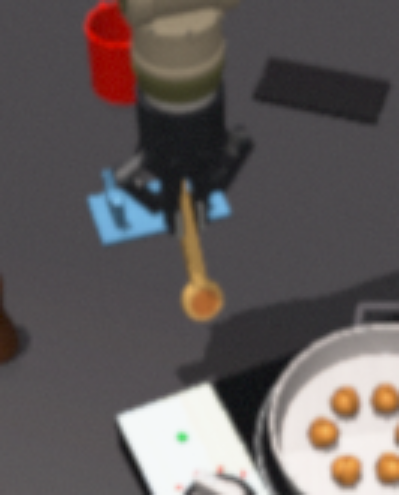

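The scene picture shows the spoon hanging steeply, head down at crop (203,298). The depth slices put the slope at ≈67°, with the tip ≈36 mm ahead of the grasp and ≈115 mm below it. Next I'll compute the stir.

Run:
```python
from h import *
C=np.array([.4805,.133]); x=np.array([np.cos(np.radians(262.45)),np.sin(np.radians(262.45))]); y=np.array([np.cos(np.radians(172.45)),np.sin(np.radians(172.45))])
tip=lambda r,p:C+r*np.array([np.cos(np.radians(146.5+p)),np.sin(np.radians(146.5+p))])
need(*(tip(60,0)*0+tip(.060,0)+.036*x),.187,262.45)
def lap(r0,r1,p0,n=24):
    P=[tip(r0+(r1-r0)*i/n,p0+15*i) for i in range(n+1)]
    o=[]; e=np.zeros(2)
    for a,b in zip(P,P[1:]):
        d=np.array([(b-a)@x,(b-a)@y])/.04+e; q=d.round(2); e=d-q; o.append(q.tolist())
    print(o)
lap(.06,.045,0);lap(.045,.035,0);lap(.035,.055,0)
```

```text
t 20.18 ang -97.55 grasp [ 0.5732 -0.0762  0.2344] gap 0.013 F [-0.3 -0.  -1.6] roll 0.0 shift [-4.64  4.33  1.2 ]
[[0.37, 0.11], [0.39, 0.01], [0.37, -0.1], [0.33, -0.18], [0.27, -0.26], [0.19, -0.31], [0.1, -0.35], [0.01, -0.37], [-0.09, -0.34], [-0.17, -0.31], [-0.24, -0.25], [-0.3, -0.18], [-0.33, -0.09], [-0.33, -0.01], [-0.33, 0.08], [-0.28, 0.17], [-0.24, 0.22], [-0.16, 0.28], [-0.08, 0.3], [-0.01, 0.32], [0.08, 0.29], [0.15, 0.27], [0.21, 0.21], [0.25, 0.15]]
[[0.28, 0.08], [0.29, 0.01], [0.28, -0.07], [0.25, -0.13], [0.2, -0.2], [0.15, -0.24], [0.08, -0.26], [0.0, -0.28], [-0.06, -0.26], [-0.13, -0.23], [-0.19, -0.19], [-0.22, -0.14], [-0.25, -0.07], [-0.26, -0.01], [-0.24, 0.06], [-0.22, 0.12], [-0.18, 0.18], [-0.13, 0.21], [-0.07, 0.23], [-0.0, 0.24], [0.06, 0.23], [0.11, 0.21], [0.16, 0.17], [0.2, 0.12]]
[[0.21, 0.09], [0.24, 0.04], [0.24, -0.03], [0.23, -0.09], [0.2, -0.16], [0.16, -0.2], [0.11, -0.24], [0.03, -0.27], [-0.03, -0.27], [-0.11, -0.26], [-0.17, -0.23], [-0.23, -0.18], [-0.28, -0.11], [-0.3, -0.04], [-0.3, 0.04], [-0.29, 0.12], [-0.26, 0.2], [-0.19, 0.26], [-0.12, 0.3], [-0.05, 0.33], [0.05, 0.34], [0.14, 0.32], [0.22, 0.28], [0.28, 0.21]]
```

```bash
python3 -m handwheel '{"deltas": [[-1,-0.77,0.72,0,0],[-1,-0.77,0.72,0,0],[-1,-0.77,0.72,0,0],[-1,-0.77,0.72,0,0],[-1,-0.78,0.72,0,0],[-1,-0.78,0.73,0,0],[-1,0,0,0.4,0],[-1,0,0,0.4,0],[-1,0,0,0.3,0],[-1,0,0,0,0]]}'
python3 - <<'E'
from h import *
need(.4258,.1303,.187,262.45)
s=status.get_state(); M=rot(s['orientation']); g=s['tcp_pos']-[0,0,.054]
c=cam('scene'); P=cloud(c); D=(P-g)@M
I=cv2.cvtColor(c['frame'],cv2.COLOR_RGB2HSV).astype(int);H,S,V=I[...,0],I[...,1],I[...,2]
m=(H>8)&(H<32)&(S>60)&(V>60)&(abs(D[...,1])<.025)&(abs(D[...,0])<.08)&(abs(D[...,2])<.13); q=P[m]; d=D[m]
for a in range(60,200,20):
    k=(q[:,2]>a/1e3)&(q[:,2]<=(a+20)/1e3)
    if k.sum()>2: print(' z',a,k.sum(),np.median(q[k],0).round(4),'toolx',np.median(d[k,0]).round(4))
print('min z',np.sort(q[:,2])[:6].round(4))
v,u=np.where(m); cr=c['frame'][130:330,190:420]; cv2.imwrite('pics/s3.png',cv2.resize(cr,None,fx=3,fy=3)[:,:,::-1])
E
```

```text
clock: 21.42
tcp_pos: [0.4253, 0.1301, 0.2438]
orientation: [-0.001, -0.659, 0.752, 0.001]
wrist_force: [0.1, -0.3, 0.7]
finger_gap: 0.0134
grip_force: 60.5
t 21.43 ang -97.56 grasp [0.4253 0.1301 0.1898] gap 0.0134 F [ 0.1 -0.3  0.7] roll -0.0 shift [-0.01 -0.01  0.07]
 z 60 5 [0.4082 0.1578 0.0621] toolx -0.0261
 z 80 28 [0.4318 0.1695 0.0964] toolx -0.0398
 z 100 89 [0.4338 0.1625 0.1109] toolx -0.0334
 z 120 46 [0.4316 0.1552 0.1293] toolx -0.0256
 z 140 37 [0.4311 0.1465 0.1508] toolx -0.017
 z 160 33 [0.4275 0.1394 0.1667] toolx -0.0098
 z 180 20 [0.4205 0.1321 0.1854] toolx -0.0016
min z [0.0615 0.062  0.0621 0.0622 0.0623 0.0906]
```

View pics/s3.png

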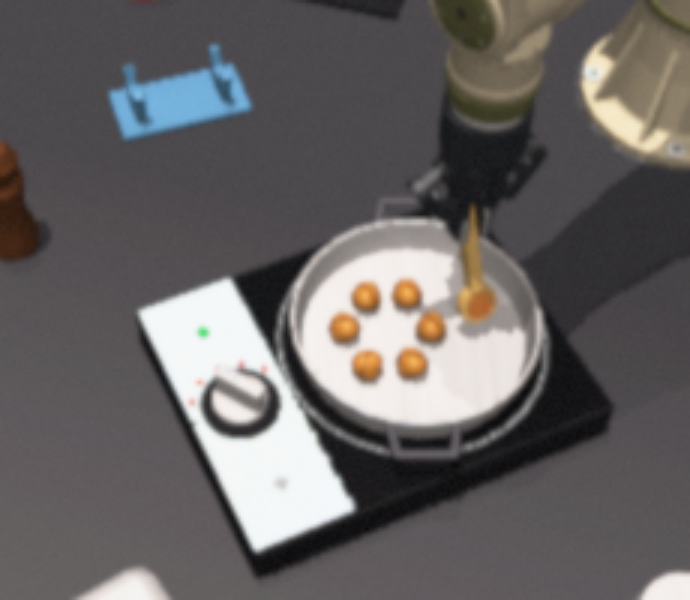

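The picture shows the head hovering over the clear side at (478,300), still ≈28 mm above the floor: lowest head pixel z≈0.09. I'll lower another 17 mm and recheck.

```bash
python3 -m handwheel '{"deltas": [[-1,0,0,0.22,0],[-1,0,0,0.2,0],[-1,0,0,0,0]]}'
cat >> h.py <<'E'
def head():
    s=status.get_state(); M=rot(s['orientation']); g=s['tcp_pos']-[0,0,.054]
    for n in('scene','top'):
        c=cam(n); P=cloud(c); D=(P-g)@M
        I=cv2.cvtColor(c['frame'],cv2.COLOR_RGB2HSV).astype(int);H,S,V=I[...,0],I[...,1],I[...,2]
        m=(H>8)&(H<32)&(S>60)&(V>60)&(abs(D[...,1])<.025)&(abs(D[...,0]+.03)<.022)&(D[...,2]>.04)&(D[...,2]<.13)&(P[...,2]>.064); q=P[m]; z=np.sort(q[:,2])
        print(n,m.sum(),'lowest z',z[:8:2].round(4),'pos',np.median(q[q[:,2]<=z[7]],0).round(4) if len(z)>8 else '')
def nuts():
    out=[]
    for n in('scene','top'):
        c=cam(n);I=cv2.cvtColor(c['frame'],cv2.COLOR_RGB2HSV).astype(int);H,S,V=I[...,0],I[...,1],I[...,2];P=cloud(c)
        m=(H>3)&(H<20)&(S>110)&(V>70)&(P[...,2]>.06)&(P[...,2]<.105)&(np.hypot(P[...,0]-.48,P[...,1]-.133)<.12)
        nl,L,st,ce=cv2.connectedComponentsWithStats(m.astype(np.uint8)); print(n,[(onz(c,*ce[i],.076)[:2].round(3).tolist(),int(st[i,4])) for i in range(1,nl) if st[i,4]>12])
E
python3 -c "
from h import *
need(.4258,.1303,.187,262.45);head()"
```

```text
clock: 21.85
tcp_pos: [0.4259, 0.1301, 0.2279]
orientation: [-0.001, -0.659, 0.752, 0.0]
wrist_force: [0.0, -0.0, -0.7]
finger_gap: 0.0129
grip_force: 60.5
t 21.85 ang -97.56 grasp [0.4259 0.1301 0.1739] gap 0.0129 F [ 0.  -0.  -0.7] roll -0.0 shift [-0.    0.   -0.33]
scene 180 lowest z [0.0735 0.0736 0.077  0.0774] pos [0.4279 0.1699 0.0753]
top 0 lowest z [] pos
```

```bash
python3 -m handwheel '{"deltas": [[-1,0,0,0.08,0],[-1,0.37,0.11,0,0],[-1,0.39,0.01,0,0],[-1,0.37,-0.1,0,0],[-1,0.33,-0.18,0,0],[-1,0.27,-0.26,0,0],[-1,0.19,-0.31,0,0],[-1,0.1,-0.35,0,0],[-1,0.01,-0.37,0,0],[-1,-0.09,-0.34,0,0],[-1,-0.17,-0.31,0,0],[-1,-0.24,-0.25,0,0],[-1,-0.3,-0.18,0,0]]}'; python3 -c "
from h import *
need(.4258,.1303,.187,262.45);nuts()"
```

```text
clock: 23.58
tcp_pos: [0.5208, 0.0691, 0.2253]
orientation: [0.0, -0.659, 0.752, 0.0]
wrist_force: [-0.9, 0.2, 0.1]
finger_gap: 0.0123
grip_force: 60.6
t 23.57 ang -97.54 grasp [0.5208 0.0691 0.1713] gap 0.0123 F [-0.9  0.2  0.1] roll 0.0 shift [-1.21  2.56 -0.39]
scene [([0.479, 0.104], 61), ([0.534, 0.12], 340), ([0.469, 0.146], 66), ([0.508, 0.169], 68)]
top []
```

```bash
python3 -m handwheel '{"deltas": [[-1,-0.33,-0.09,0,0],[-1,-0.33,-0.01,0,0],[-1,-0.33,0.08,0,0],[-1,-0.28,0.17,0,0],[-1,-0.24,0.22,0,0],[-1,-0.16,0.28,0,0],[-1,-0.08,0.3,0,0],[-1,-0.01,0.32,0,0],[-1,0.08,0.29,0,0],[-1,0.15,0.27,0,0],[-1,0.21,0.21,0,0],[-1,0.25,0.15,0,0]]}'; python3 -c "
from h import *
need(.4258,.1303,.187,262.45);nuts();head()"
```

```text
clock: 25.18
tcp_pos: [0.4384, 0.1214, 0.2255]
orientation: [0.0, -0.659, 0.752, -0.0]
wrist_force: [-0.5, 0.5, -0.0]
finger_gap: 0.0134
grip_force: 60.6
t 25.18 ang -97.56 grasp [0.4384 0.1214 0.1715] gap 0.0134 F [-0.5  0.5 -0. ] roll -0.0 shift [-0.18  0.34 -0.39]
scene [([0.479, 0.104], 60), ([0.447, 0.143], 171), ([0.562, 0.129], 64), ([0.508, 0.199], 68), ([0.559, 0.175], 125)]
top [([0.562, 0.172], 120), ([0.561, 0.126], 53), ([0.515, 0.196], 14), ([0.478, 0.099], 37)]
scene 205 lowest z [0.0697 0.0723 0.0728 0.0728] pos [0.4491 0.1601 0.0726]
top 0 lowest z [] pos
```

```bash
python3 -m handwheel '{"deltas": [[-1,0.28,0.08,0,0],[-1,0.29,0.01,0,0],[-1,0.28,-0.07,0,0],[-1,0.25,-0.13,0,0],[-1,0.2,-0.2,0,0],[-1,0.15,-0.24,0,0],[-1,0.08,-0.26,0,0],[-1,0,-0.28,0,0],[-1,-0.06,-0.26,0,0],[-1,-0.13,-0.23,0,0],[-1,-0.19,-0.19,0,0],[-1,-0.22,-0.14,0,0],[-1,-0.25,-0.07,0,0],[-1,-0.26,-0.01,0,0],[-1,-0.24,0.06,0,0],[-1,-0.22,0.12,0,0],[-1,-0.18,0.18,0,0],[-1,-0.13,0.21,0,0],[-1,-0.07,0.23,0,0],[-1,0,0.24,0,0]]}'; python3 -c "
from h import *
need(.4258,.1303,.187,262.45);nuts();head()
c=cam('scene');cr=c['frame'][130:330,190:420]; cv2.imwrite('pics/s4.png',cv2.resize(cr,None,fx=3,fy=3)[:,:,::-1])"
```

```text
clock: 27.88
tcp_pos: [0.4781, 0.1339, 0.2255]
orientation: [0.0, -0.659, 0.752, -0.0]
wrist_force: [-0.7, 0.5, -0.3]
finger_gap: 0.0126
grip_force: 60.6
t 27.88 ang -97.54 grasp [0.4781 0.1339 0.1715] gap 0.0126 F [-0.7  0.5 -0.3] roll 0.0 shift [ 0.26  1.28 -0.39]
scene [([0.467, 0.062], 56), ([0.56, 0.113], 131), ([0.48, 0.161], 107), ([0.508, 0.199], 67), ([0.558, 0.175], 126)]
top [([0.563, 0.123], 36), ([0.557, 0.094], 52), ([0.465, 0.059], 53)]
scene 184 lowest z [0.0651 0.0697 0.0712 0.0732] pos [0.4772 0.1733 0.0711]
top 0 lowest z [] pos
```

View pics/s4.png

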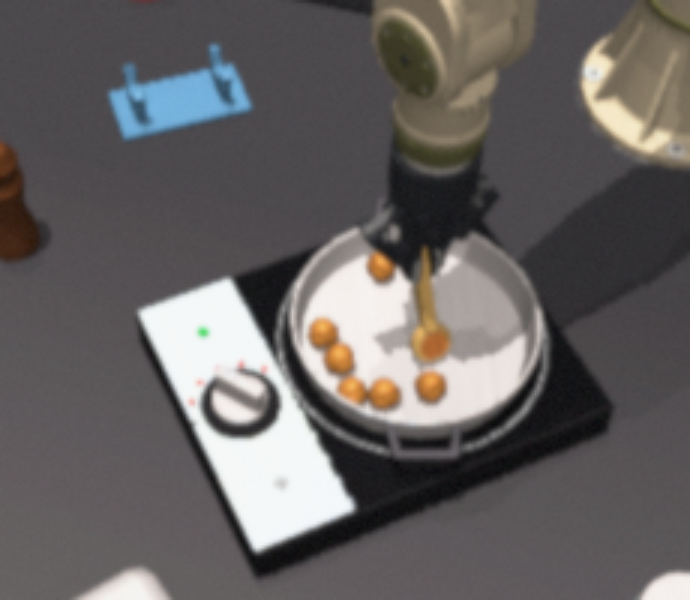

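Five nuts lie along the far wall and one at (380,265). The head is down, and the pan and dial are unchanged. I'll run the third turn.

```bash
python3 -m handwheel '{"deltas": [[-1,0.06,0.23,0,0],[-1,0.11,0.21,0,0],[-1,0.16,0.17,0,0],[-1,0.2,0.12,0,0],[-1,0.21,0.09,0,0],[-1,0.24,0.04,0,0],[-1,0.24,-0.03,0,0],[-1,0.23,-0.09,0,0],[-1,0.2,-0.16,0,0],[-1,0.16,-0.2,0,0],[-1,0.11,-0.24,0,0],[-1,0.03,-0.27,0,0],[-1,-0.03,-0.27,0,0],[-1,-0.11,-0.26,0,0],[-1,-0.17,-0.23,0,0],[-1,-0.23,-0.18,0,0],[-1,-0.28,-0.11,0,0],[-1,-0.3,-0.04,0,0],[-1,-0.3,0.04,0,0],[-1,-0.29,0.12,0,0]]}';  python3 -m handwheel '{"deltas": [[-1,-0.26,0.2,0,0],[-1,-0.19,0.26,0,0],[-1,-0.12,0.3,0,0],[-1,-0.05,0.33,0,0],[-1,0.05,0.34,0,0],[-1,0.14,0.32,0,0],[-1,0.22,0.28,0,0],[-1,0.28,0.21,0,0],[-1,0.35,0.1,0,0],[-1,0.35,0,0,0],[-1,0.34,-0.1,0,0],[-1,0,0,0,0]]}'; python3 -c "
from h import *
need(.4258,.1303,.187,262.45);nuts();head()"
```

```text
clock: 30.62
tcp_pos: [0.5193, 0.1196, 0.2254]
orientation: [0.0, -0.659, 0.752, 0.0]
wrist_force: [-0.3, 0.2, -0.4]
finger_gap: 0.0129
grip_force: 60.6
clock: 32.12
tcp_pos: [0.4256, 0.0852, 0.2255]
orientation: [0.0, -0.658, 0.753, -0.0]
wrist_force: [-0.6, 0.7, -0.1]
finger_gap: 0.013
grip_force: 60.6
t 32.12 ang -97.68 grasp [0.4256 0.0852 0.1715] gap 0.013 F [-0.6  0.7 -0.1] roll -0.01 shift [-1.12  0.14 -0.39]
scene [([0.466, 0.061], 60), ([0.426, 0.112], 105), ([0.56, 0.114], 130), ([0.508, 0.201], 67), ([0.559, 0.175], 123)]
top [([0.562, 0.172], 120), ([0.561, 0.126], 53), ([0.557, 0.094], 50), ([0.507, 0.197], 52)]
scene 172 lowest z [0.0672 0.0699 0.0732 0.0756] pos [0.4244 0.1253 0.073 ]
top 0 lowest z [] pos
```

All six nuts are over 19 mm from every starting position. I'll lift out, carry the spoon to open counter, turn it in line with the rest, and lower the tip close to the counter.

```bash
python3 -m handwheel '{"deltas": [[-1,0,0,-1,0],[-1,0,0,-1,0],[-1,0.9,-0.52,0,0],[-1,0.9,-0.52,0,0],[-1,0.9,-0.51,0,0],[-1,0.9,-0.51,0,0],[-1,0.9,-0.51,0,0],[-1,0.76,-0.51,0,0],[-1,0,0,0,0.97],[-1,0,0,0,0.97],[-1,0,0,0,0.97],[-1,0,0,0,0.97],[-1,0,0,0,0.97],[-1,0,0,0,0.97],[-1,0,0,0,0.97],[-1,0,0,0,0.97],[-1,0,0,0,0.97],[-1,0,0,0,0.98]]}'; python3 -m handwheel '{"deltas": [[-1,0,0,1,0],[-1,0,0,1,0],[-1,0,0,1,0],[-1,0,0,0.25,0],[-1,0,0,0,0]]}' 20; python3 -c "
from h import *
need(.52,-.14,.115,165.4);slope()
c=cam('wrist');cv2.imwrite('pics/w5.png',c['frame'][:,:,::-1])"
```

```text
clock: 34.58
tcp_pos: [0.5197, -0.1378, 0.3052]
orientation: [-0.0, 0.13, 0.992, 0.0]
wrist_force: [0.4, -0.1, -0.3]
finger_gap: 0.0129
grip_force: 60.6
clock: 35.2
tcp_pos: [0.5195, -0.138, 0.1754]
orientation: [-0.0, 0.127, 0.992, 0.0]
wrist_force: [0.5, 0.1, -0.2]
finger_gap: 0.0129
grip_force: 60.6
t 35.2 ang 165.38 grasp [ 0.5195 -0.138   0.1214] gap 0.0129 F [ 0.5  0.1 -0.2] roll -0.0 shift [-0.02 -0.04  0.16]
slope deg (tail up +) 72.7 6392 x range [0.012 0.052] line pt x,up 0.0448 0.0729
```

```bash
python3 -m handwheel '{"deltas": [[-1,0.1,0,0.25,0],[-1,0.15,0,0.15,0],[-1,0.2,0,0.12,0],[-1,0.18,0,0.12,0],[-1,0.16,0,0.13,0],[-1,0.16,0,0.13,0],[-1,0.15,0,0.15,0],[-1,0.15,0,0.15,0],[-1,0,0,0,0]]}' 20; python3 -c "
from h import *
need(.52,-.14,.115,165.4);slope()"
```

```text
clock: 36.42
tcp_pos: [0.4695, -0.1253, 0.1283]
orientation: [-0.0, 0.128, 0.992, -0.0]
wrist_force: [-4.6, 1.0, 10.3]
finger_gap: 0.0128
grip_force: 55.4
t 36.42 ang 165.34 grasp [ 0.4695 -0.1253  0.0743] gap 0.0128 F [-4.6  1.  10.3] roll -0.01 shift [-1.31 -0.04 -1.02]
slope deg (tail up +) 35.6 9137 x range [-0.065  0.082] line pt x,up 0.0548 0.0443
```

```bash
python3 -m handwheel '{"deltas": [[-1,0.1,0,0.14,0],[-1,0.09,0,0.14,0],[-1,0.08,0,0.14,0],[-1,0.06,0,0.14,0],[-1,0.06,0,0.14,0],[-1,0.05,0,0.14,0],[-1,0.04,0,0.14,0],[-1,0,0,0,0],[-1,0,0,-1,0],[-1,0,0,0,0]]}' 20; python3 -c "
from h import *
need(.52,-.14,.115,165.4);slope()"
```

```text
clock: 37.72
tcp_pos: [0.454, -0.1215, 0.1305]
orientation: [0.002, 0.128, 0.992, -0.001]
wrist_force: [-0.3, -0.7, 0.1]
finger_gap: 0.0129
grip_force: 52.7
t 37.73 ang 165.35 grasp [ 0.454  -0.1215  0.0765] gap 0.0129 F [-0.3 -0.7  0.1] roll -0.01 shift [-1.72 -0.03 -0.95]
slope deg (tail up +) 14.3 7556 x range [-0.019  0.084] line pt x,up 0.0432 0.0153
```

Run:
```python
from h import *
s=status.get_state(); M=rot(s['orientation']); g=s['tcp_pos']-[0,0,.054]
c=cam('wrist'); P=fcloud(c)
I=cv2.cvtColor(c['frame'],cv2.COLOR_RGB2HSV).astype(int);H,S,V=I[...,0],I[...,1],I[...,2]
D=(P-g)@M; m=(H>3)&(H<32)&(S>60)&(V>60)&(abs(D[...,1])<.005)&(D[...,0]>.03)&(D[...,0]<.13)&(abs(D[...,2])<.06); q=D[m]
print('tail x',np.percentile(q[:,0],[90,97,99,99.8]).round(4)); k=q[:,0]>np.percentile(q[:,0],97); print((-q[k,2]).round(3)[:5])
need(.4884,-.2981,.09,165.5)
```

```text
tail x [0.0882 0.0919 0.0938 0.0948]
[0.012 0.014 0.013 0.013 0.012]
t 37.83 ang 165.34 grasp [ 0.4525 -0.1209  0.0743] gap 0.013 F [-0.8  0.4 -1.2] roll -0.02 shift [-1.98 -4.06 -0.39]
```

```bash
python3 -m handwheel '{"deltas": [[-1,0,0,-1,0],[-1,-0.46,-0.82,-0.2,0],[-1,-0.46,-0.82,0,0],[-1,-0.46,-0.82,0,0],[-1,-0.45,-0.81,0,0],[-1,-0.45,-0.81,0,-0.02],[-1,0,0,0.5,0],[-1,0,0,0.35,0],[-1,0,0,0,0]]}' 20
python3 - <<'E'
from h import *
need(.4995,-.302,.049,165.5)
c=slope(); P=fcloud(c)
I=cv2.cvtColor(c['frame'],cv2.COLOR_RGB2HSV).astype(int);H,S,V=I[...,0],I[...,1],I[...,2]
b=(H>95)&(H<115)&(S>90)&(P[...,2]>.03)&(P[...,2]<.06)&(P[...,0]<.46); q=P[b]; n=np.array([.25,.968]); t=q[:,:2]@n; print('support',b.sum(),'normal range',np.percentile(t,[1,99]).round(4),np.median(q,0).round(4))
cv2.imwrite('pics/w6.png',c['frame'][:,:,::-1])
E
```

```text
clock: 38.95
tcp_pos: [0.498, -0.3004, 0.1399]
orientation: [-0.002, 0.126, 0.992, 0.001]
wrist_force: [0.0, -0.1, 0.1]
finger_gap: 0.0131
grip_force: 52.7
t 38.95 ang 165.56 grasp [ 0.498  -0.3004  0.0859] gap 0.0131 F [ 0.  -0.1  0.1] roll 0.01 shift [-0.05 -0.03  0.92]
slope deg (tail up +) 13.9 3620 x range [-0.021  0.084] line pt x,up 0.0306 0.0117
support 1616 normal range [-0.1935 -0.1384] [ 0.4369 -0.2958  0.0494]
```

View pics/w6.png

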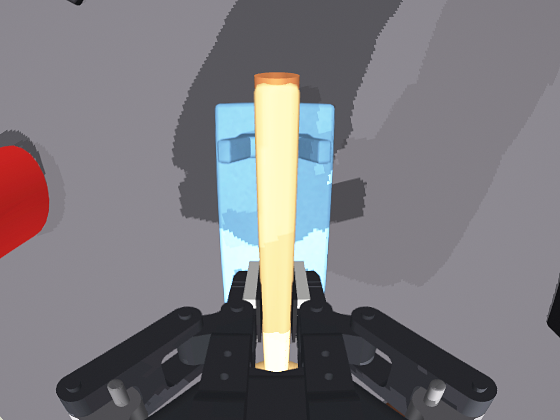

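The spoon is centred over the notches (tail at column 277, cheeks at 237 and 317). I'll press down so the notches level it.

```bash
python3 -m handwheel '{"deltas": [[-1,0,0,0.3,0],[-1,0,0,0.25,0],[-1,0,0,0.12,0],[-1,0,0,0.08,0],[-1,0,0,0.07,0],[-1,0,0,0.06,0],[-1,0,0,0,0]]}' 20; python3 -c "
from h import *
need(.4995,-.302,.049,165.5);slope()"
```

```text
clock: 39.88
tcp_pos: [0.5, -0.3025, 0.1096]
orientation: [0.001, 0.126, 0.992, -0.001]
wrist_force: [-5.0, 2.7, 13.4]
finger_gap: 0.0129
grip_force: 55.1
t 39.88 ang 165.54 grasp [ 0.5    -0.3025  0.0556] gap 0.0129 F [-5.   2.7 13.4] roll 0.0 shift [0.02 0.01 0.16]
slope deg (tail up +) 10.2 3617 x range [-0.024  0.084] line pt x,up 0.0324 0.0106
```

```bash
python3 -m handwheel '{"deltas": [[-1,0,0,0.08,0],[-1,0,0,0.08,0],[-1,0,0,0.06,0],[-1,0,0,0,0]]}' 20; python3 -c "
from h import *
need(.4995,-.302,.049,165.5);slope()"
```

```text
clock: 40.42
tcp_pos: [0.4985, -0.3021, 0.1005]
orientation: [-0.0, 0.126, 0.992, -0.001]
wrist_force: [-10.9, 2.3, 15.8]
finger_gap: 0.0132
grip_force: 57.9
t 40.42 ang 165.51 grasp [ 0.4985 -0.3021  0.0465] gap 0.0132 F [-10.9   2.3  15.8] roll 0.0 shift [-0.02  0.01 -0.06]
slope deg (tail up +) -0.5 3633 x range [-0.02   0.083] line pt x,up 0.019 0.0063
```

Level, with the axis at 44 mm. I'll release and rise.

```bash
python3 -m handwheel '{"deltas": [[-1,0,0,-0.08,0],[-1,0,0,0,0],[-0.3,0,0,0,0],[0.2,0,0,0,0],[0.6,0,0,0,0],[0.6,0,0,0,0],[0.6,0,0,-0.5,0],[0.6,0,0,-1,0],[0.6,0,0,-1,0],[0.6,0,0,-1,0],[0.6,0,0,0,0]]}' 20
python3 - <<'E'
from h import *
need(.4995,-.302,.049,165.5)
c=cam('wrist');P=fcloud(c); X,Y,Z=P[...,0],P[...,1],P[...,2]
I=cv2.cvtColor(c['frame'],cv2.COLOR_RGB2HSV).astype(int);H,S,V=I[...,0],I[...,1],I[...,2]
sp=(np.hypot(X-.5,Y+.3)<.15)&(H>3)&(H<32)&(S>60)&(V>90)&(Z>.03)&(Z<.07); q=P[sp]; e=np.array([.968,-.25]);n=np.array([.25,.968]); a=q[:,:2]@e
for lo in np.arange(.44,.66,.02):
    k=(a>lo)&(a<lo+.02)
    if k.sum()>3: print(lo.round(2),k.sum(),'lat',np.median(q[k,:2]@n).round(4),'z',np.median(q[k,2]).round(4))
print('along',a.min().round(4),a.max().round(4)); nuts()
c=cam('top'); cv2.imwrite('pics/t9.png',cv2.resize(c['frame'][130:310,80:480],None,fx=2,fy=2)[:,:,::-1])
E
```

```text
clock: 41.85
tcp_pos: [0.501, -0.303, 0.2453]
orientation: [0.003, 0.126, 0.992, -0.002]
wrist_force: [-0.2, -0.4, 0.3]
finger_gap: 0.0683
grip_force: 0.0
t 41.85 ang 165.55 grasp [ 0.501  -0.303   0.1913] gap 0.0683 F [-0.2 -0.4  0.3] roll 0.0 shift [0.07 0.03 3.56]
0.46 94 lat -0.1667 z 0.0504
0.48 48 lat -0.1659 z 0.0509
0.5 48 lat -0.1724 z 0.0514
0.52 50 lat -0.161 z 0.0516
0.54 76 lat -0.1659 z 0.0525
0.56 5 lat -0.1728 z 0.0498
0.62 141 lat -0.163 z 0.0463
0.64 93 lat -0.1629 z 0.0502
along 0.4624 0.6571
scene [([0.466, 0.061], 59), ([0.561, 0.114], 129), ([0.508, 0.201], 67), ([0.559, 0.175], 125)]
top [([0.562, 0.172], 122), ([0.561, 0.126], 53), ([0.557, 0.094], 52), ([0.507, 0.198], 54), ([0.465, 0.059], 54)]
```

View pics/t9.png

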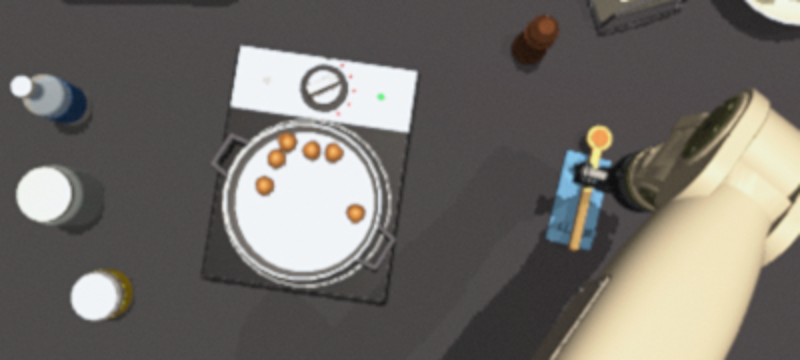

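The top view shows six nuts inside the unmoved pan, the dial at its second stop, the spoon in both notches with the gripper clear above it, and the bystanders undisturbed. Handing in.

```bash
python3 -c "
from workcell import hand_in
print(hand_in())"
```

```text
the job is handed in; nothing more can be done
None
```

The job is handed in, though no verdict came back: the dial is at its second stop, the walnuts got three anticlockwise turns and are all still in the pan well away from their starts, and the spoon is back level in both notches of its rest.

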